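Push the conveyor roller up into its empty cradle

TASK

One of the two roller cradles on the bench is still empty, and its roller waits on the apron at the foot of the ramp. With your fingertips, push the roller slowly up the ramp, staying behind it so that it never rolls back or runs free on the slope, until it is over the crest and lies fully home against the stop, then leave it there. Do not take it between the fingers or lift it off the deck, and leave the other, already loaded roller, the cup, the bin and the wrench where they are.

Things in the scene. Friction and masses are not known exactly. Their poses are not given: they have to be found in the camera images.
- empty_cradle: The cradle to load: a lane of folded grey sheet metal screwed to the bench. Origin on the bench top in mid-lane; +x uphill along the lane, y across. Deck, as x / height over the bench in mm: flat apron -150 / 8 to -70 / 8, ramp (9 degrees) to the crest at 70 / 30, then a fall (8 degrees) to 120 / 23 at the upright stop. Lane 94 mm wide between curbs 10 mm above the deck.
- crest (a point): Mid-lane point on the deck at the crest of the empty cradle (x 70, height 30 mm). Past it the roller runs down to the stop by itself and stays there.
- home (a point): Where the roller's centre is when fully home in the empty cradle: cradle x 95, y 0, 52 mm above the bench, lying on the fall and against the stop. The stop's padded face is at cradle x 120 mm, its plate 10 mm thick with the pad, top 64 mm above the bench.
- foot (a point): Mid-lane point on the deck of the empty cradle where the flat apron meets the ramp (x -70, height 8 mm). The apron ends 80 mm farther down in a front lip 5 mm above the apron.
- roller: The roller to push: conveyor idler roller lying across the empty cradle's lane, smooth steel tube 50 mm diameter, 90 mm long, black end caps, 12 mm axle stub 10 mm out of each end; 0.3 to 0.52 kg, rolls freely; slippery (friction about 0.3). Origin at its centre, y its long axis (x, z turn as it rolls). Starts at rest on the apron, centre 33 mm above the bench, at cradle x -118 to -98 mm.
- full_cradle: The other cradle, same in make, size and axes, already loaded: leave it alone. The two stand side by side, about 0.3 to 0.45 m apart, either one on the left.
- loaded_roller: The roller that already lies home in the full cradle, the same as the other; origin at its centre. Leave it where it is.
- cup: A loose clear plastic cup, 68 mm across the rim, 75 mm high, standing between the cradles near the robot; origin at the centre of its foot. Leave it.
- bin: A loose dark grey open bin, 160 x 100 x 75 mm high, at the left end; origin at the centre of its underside. Leave it.
- wrench: A loose steel wrench 170 mm long lying on the bench at the right end; origin under its middle. Leave it.
There are look-alikes about, which are no part of the job. Leave any green, red or turquoise look-alike of the roller alone.

How it is judged:
By the outcome, as a careful person would: the job done as asked, in the order asked, and still so for the second after the job is handed in, with the robot touching nothing.
It also fails if it takes over 38 s, if anything falls off the work surface, if the arm or the gripper's body presses on something with over 40 N, if the wrist force passes 120 N, or if a joint passes its speed limit or range.

ROBOT

A 7-joint arm with a two-finger parallel gripper is mounted at the origin on the work surface. World frame = base frame: x ahead of the robot, y to its left, z up, the work surface at z = 0. Lengths are in m, angles in rad, forces in N, time in s.
With the tool pointing down it reaches from about 0.425 to 0.875 m from the base axis. Payload 4.7 kg.
Tool frame: the origin (TCP) lies on the mounting face of the last link; the fingertips stand 182 mm ahead of it and the grasp point (between the pads) lies 164 mm ahead of it (ctrl.finger_overhang is the distance from the TCP to the fingertips, in m); z points along the fingers, y is the line along which they close (so a half turn about z gives the same grasp; the last joint's range is limited). The gripper opens to 87 mm and grips with 3 to 60 N. Pads are 19 mm wide; open, the fingers measure 117 mm over their backs; the gripper's body (75 mm by 190 mm) begins 51 mm behind the grasp point.
Start: joints at [-1.197, 0.321, -0.07, 1.45, 0.023, 1.371, -0.057], TCP at [0.229, 0.608, 0.405] pointing down, gripper open.
Joint ranges: [-2.86, 2.86], [-0.3, 2.09], [-1.38, 1.24], [0.06, 2.45], [-1.56, 4.7], [0.09, 2.05], [-2.69, 2.69]. Speed limits (rad/s): [2.57, 2.57, 3.14, 3.14, 3.14, 3.14, 3.14].

INTERFACE

Orientations are given as a rotation vector (axis times angle).
In Python, from bench import ctrl gives the robot as it stands.
- The arm moves only by the shell command python3 -m jog 'ROWS' [FORCE]. ROWS is a JSON object of lists of equal length, an entry for each row: "translation": the shift along the tool's x, y, z as a fraction of full scale, a list of three; "yaw": the turn about the tool's z as a fraction of full scale; "jaw": the closure, from 0 (fully open) to 1 (shut). In form: {"translation": [[dx, dy, dz], ...], "yaw": [yaw, ...], "jaw": [jaw, ...]}. A call has 1 to 8 rows; each row is the pose to reach, as a shift and turn from the pose commanded when the call began, along the tool's axes at that moment, turning the shorter way round; what a row does not reach only later rows make up. Full scale, the value 1, is 0.2 m for a shift and 180 degrees for a turn. A row lasts 1/8 s, in which the tool goes at most 62.5 mm and 10.7 degrees, less where a joint would pass 70% of its speed; a pose out of reach is approached as far as the arm can. A call with a number of a shift or a turn outside -1 to 1 is refused whole. A call with a gripper value outside its range is refused whole. The fingers move at their own pace and stop on an object; FORCE is the grip in N (left out, the last holds). Time passes only in rows, so rows that repeat a pose let the fingers close. It gives the time, the measured TCP pose, the force, the opening and the grip force at its end, in the units of the state.
- ctrl.get_state(): the state, without advancing time (a new reading comes with each control period).
- ctrl.get_image(name): name is "side" or "top" or "wrist"; returns a dict with "pixels" (384x512x3 uint8, blue, green, red), "fx", "fy", "cx", "cy" (pixels), "R" (3x3) and "t" (3): a world point X has camera coordinates R X + t; the wrist camera has in their place "mount" (4x4, takes a point from camera to tool coordinates, whose origin is the TCP and whose axes are the flange's). Camera axes: x right, y down, z forward; pixel columns grow to the right and rows downward; lengths in m; the calibration is good to about 2 mm. The wrist camera is an equidistant fisheye: a pixel r from the principal point sees the ray r / f radians off the axis. A picture is of the moment at which its call begins: read the wrist's pose just before it. There is no depth.
- ctrl.close_job(): hands the job in; it is judged then, once.
Trained networks look in a picture, given as the dict that the camera call returned (one of the last four; its "shot" number tells which), for a name from the list of things; names that differ only in an ending like _2 or _b are one class to them, and where a whole thing is asked for, a point or a joint stands for the part that bears it (a point fixed in the world has none). Each returns a list of dicts, best first, with "p" (0 to 1); they miss things now and then, are a little off and sometimes report something else, mostly with a low value. They report only what shows in the picture. A call takes as long as a camera call. They do not tell look-alikes from the thing itself.
- ctrl.silhouettes(label, picture): "region" (384x512 bool, what is visible of it) and "at" ([column, row] in pixels, amid what is visible of it).
The state is a dict: "time": time; "joint_positions": joint angles; "qd": joint speeds; "joint_torque": joint torques, N m; "position": TCP position; "tool_rot": TCP orientation; "ft_force": force on the tool from outside, world axes, zero at the start; "torque": the same for the moment, N m; "grip_width": opening from 0.0 (shut) to 1.0 (fully open); "grip_force": force on a finger pad.
Only numpy, scipy, OpenCV 4.12 (cv2) and the standard library are available. Lean on these libraries where they do the work, as an engineer would, in place of code of your own. Each camera call takes 0.05 s, during which the arm holds its last target. There are 200 camera calls.

## Working session

There is one attempt and no reset: what is moved stays moved. The work goes in short steps, Python scripts to look and compute and a shell command to move; the robot and the scene stay as the last step left them, time stands still between calls to the robot, and variables do not carry over. Pictures are saved under pics/ and viewed, at most 10 in all, crops included, and the job is handed in when it is done.

```bash
ls; mkdir -p pics; cat > h.py <<'E'
import numpy as np, cv2
from bench import ctrl
from scipy.spatial.transform import Rotation as Ro
def ray(im,uv):
    d=np.array([(uv[0]-im["cx"])/im["fx"],(uv[1]-im["cy"])/im["fy"],1.])
    R=np.array(im["R"]);t=np.array(im["t"]);return -R.T@t, R.T@d
def onz(im,uv,z):
    o,d=ray(im,uv);return o+d*(z-o[2])/d[2]
def proj(im,X):
    c=np.array(im["R"])@np.array(X)+np.array(im["t"]);return [im["fx"]*c[0]/c[2]+im["cx"],im["fy"]*c[1]/c[2]+im["cy"]]
E
python3 - <<'E'
from h import *
s=ctrl.get_state();print(s)
for n in("top","side"):
    im=ctrl.get_image(n);cv2.imwrite(f"pics/{n}0.png",im["pixels"])
    print(n,ray(im,(256,192)))
    for l,z in(("roller",.033),("empty_cradle",.02),("cup",.04),("bin",.04),("wrench",0)):
        for r in ctrl.silhouettes(l,im):
            print(l,round(r["p"],2),np.round(r["at"]),r["region"].sum(),np.round(onz(im,r["at"],z),3))
E
```

```text
pics
{'time': 0.0, 'joint_positions': array([-1.1969151 ,  0.32183894, -0.07005625,  1.45168802,  0.02259814,
        1.37078824, -0.05690917]), 'qd': array([-0.00211235,  0.00024061, -0.00255956,  0.00201812, -0.00087897,
        0.00015505,  0.00123907]), 'joint_torque': array([-7.40653354e-05, -4.91301441e+01, -4.03882088e-01, -3.12529385e+01,
       -6.39981357e-02,  4.37835208e-02,  1.47716569e-04]), 'position': array([0.22881772, 0.60817366, 0.40364406]), 'tool_rot': array([-5.62065171e-01, -3.09065656e+00,  3.01717583e-03]), 'ft_force': array([-0.34102799, -0.27017859,  0.21352961]), 'torque': array([-0.01202416,  0.0086517 , -0.02690044]), 'grip_force': 0.0, 'grip_width': 1.0012849508360102}
top (array([0.33996745, 0.01729097, 1.23992256]), array([ 0.13750884, -0.01531647, -0.99046598]))
roller 0.69 [375. 247.] 681 [ 0.366 -0.334  0.033]
roller 0.64 [318. 273.] 707 [ 0.289 -0.176  0.033]
roller 0.61 [324. 221.] 633 [ 0.432 -0.193  0.033]
roller 0.58 [270. 165.] 568 [ 0.585 -0.037  0.033]
empty_cradle 0.65 [326. 176.] 3556 [ 0.56  -0.198  0.02 ]
bin 0.75 [102. 154.] 2756 [0.601 0.431 0.04 ]
wrench 0.65 [402. 177.] 361 [ 0.569 -0.423  0.   ]
side (array([ 0.06437366, -0.82947533,  0.99307745]), array([ 0.32042022,  0.63353226, -0.70434985]))
roller 0.9 [275. 253.] 767 [ 0.44  -0.186  0.033]
roller 0.88 [281. 313.] 959 [ 0.364 -0.344  0.033]
roller 0.76 [293. 199.] 610 [ 0.58  -0.042  0.033]
roller 0.65 [225. 276.] 771 [ 0.295 -0.187  0.033]
roller 0.45 [277. 138.] 415 [0.68  0.222 0.033]
empty_cradle 0.78 [321. 244.] 3650 [ 0.565 -0.21   0.02 ]
cup 0.83 [240. 204.] 643 [0.435 0.007 0.04 ]
bin 0.62 [229. 110.] 1712 [0.609 0.437 0.04 ]
wrench 0.93 [371. 306.] 582 [ 0.575 -0.416  0.   ]
```

View pics/top0.png

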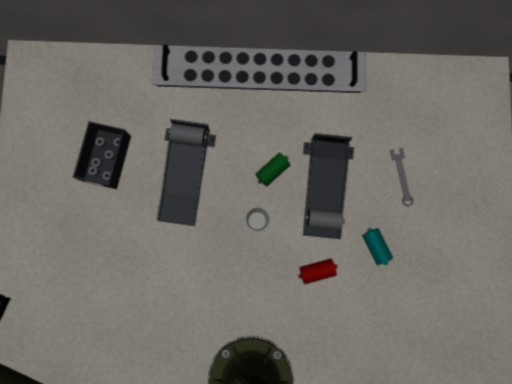

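View pics/side0.png

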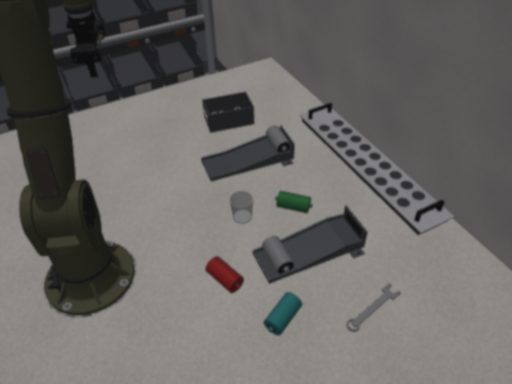

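The top view shows five things that could be the roller:
- Red at (318,271), turquoise at (377,247) and green at (273,169). These are look-alikes.
- Grey at (188,133), home in the left cradle. This is the loaded one.
- Grey at (324,219), on the apron of the right cradle. This is the one to push, and I'll check it in a crop.

```bash
python3 - <<'E'
import cv2,numpy as np
a=cv2.imread("pics/top0.png")[125:245,298:358];b=cv2.imread("pics/side0.png")[200:290,240:375]
f=lambda i:np.clip(cv2.resize(i,None,fx=4,fy=4,interpolation=cv2.INTER_CUBIC).astype(int)*2,0,255).astype(np.uint8)
A=f(a);B=f(b);c=np.zeros((480,790,3),np.uint8);c[:480,:240]=A;c[:360,250:790]=B
cv2.imwrite("pics/crop0.png",c)
E
```

```text
(no output)
```

View pics/crop0.png

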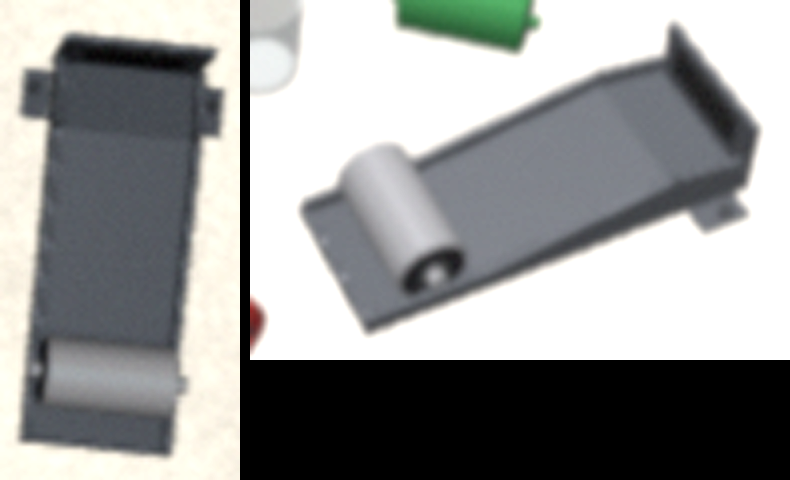

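The grey roller lies across the apron of the right cradle, whose stop end is empty, so the choice holds. In the crop the front corners are at (20,440) and (170,455), and the crest is at about y=134. Next I fit the cradle pose.

```bash
python3 - <<'E'
from h import *
from scipy.optimize import least_squares
T=ctrl.get_image("top")
S=ctrl.get_image("side")
w=.049
pts=[(T,-.15,w,.015,303,235),(T,-.15,-w,.015,340.5,238.7),(T,.07,w,.035,311,157.5),(T,.07,-w,.035,347.2,159.5),(T,.13,w,.064,315,134),(T,.13,-w,.064,352,137.5),
(S,-.15,w,.015,253,252),(S,-.15,-w,.015,269.5,283),(S,.13,w,.064,345.7,206),(S,.13,-w,.064,367,232)]
def f(p):
    c,s=np.cos(p[2]),np.sin(p[2]);o=[]
    for im,x,y,z,u,v in pts:
        q=proj(im,[p[0]+c*x-s*y,p[1]+s*x+c*y,z]);o+=[q[0]-u,q[1]-v]
    return o
r=least_squares(f,[.56,-.2,0],loss='soft_l1');p=r.x;print(p,np.degrees(p[2]),np.round(f(p),1))
c,s=np.cos(p[2]),np.sin(p[2]);M=np.array([[c,-s],[s,c]])
for im,l in((T,"top"),(S,"side")):
    for k in ctrl.silhouettes("roller",im):
        X=onz(im,k["at"],.037 if l=="top" else .04)
        q=M.T@(X[:2]-p[:2])
        if abs(q[1])<.05: print(l,k["at"],X,q)
for k in("foot","home"): pass
print("home",p[:2]+M@[.095,0],"start",p[:2]+M@[-.108,0])
E=Ro.from_rotvec(ctrl.get_state()["tool_rot"]).as_matrix();print(E)
E
```

```text
[ 0.53968417 -0.20256511 -0.06538572] -3.746326046217459 [ 2.7 -0.1 -0.  -0.5  1.7 -0.9  0.1  0.4  0.9 -0.9 -0.8 -1.  -1.2  0.9
 -1.7 -1.7 -0.3  0.5 -1.3 -0.6]
top [316.6, 273.1] [ 0.28943734 -0.17216481  0.037     ] [-0.25169841  0.01398443]
top [327.0, 221.0] [ 0.43210511 -0.19948009  0.037     ] [-0.10755075 -0.00395069]
side [274.8, 253.6] [ 0.43491676 -0.1920669   0.04      ] [-0.10522947  0.00363037]
side [224.7, 277.1] [ 0.29253066 -0.19493536  0.04      ] [-0.24712389 -0.00853535]
home [ 0.63448116 -0.20877233] start [ 0.43191495 -0.19550848]
[[-9.35972882e-01  3.52072093e-01  7.02216807e-05]
 [ 3.52072097e-01  9.35972881e-01  6.65999098e-05]
 [-4.22776192e-05  8.70588040e-05 -9.99999995e-01]]
```

```bash
python3 -m jog '{"translation":[[-0.2,-0.1,0],[-0.45,-0.22,0],[-0.75,-0.37,0],[-0.98,-0.48,0],[-0.98,-0.48,0]],"yaw":[-0.05,-0.094,-0.094,-0.094,-0.094],"jaw":[0.55,0.55,0.55,0.55,0.55]}' 20; python3 -c "
from h import *
s=ctrl.get_state();print(Ro.from_rotvec(s['tool_rot']).as_matrix().round(3),s['joint_positions'])"
```

```text
time: 1.42
position: [0.3833, 0.4449, 0.4052]
tool_rot: [0.117, 3.137, -0.002]
ft_force: [-1.0, -0.6, 0.6]
grip_width: 0.519
grip_force: 0.0
[[-0.997  0.075  0.003]
 [ 0.075  0.997 -0.001]
 [-0.003 -0.001 -1.   ]] [-9.16483005e-01  1.86834005e-01  1.22123885e-02  1.61503372e+00
  7.41627543e-04  1.33926724e+00  5.91518255e-01]
```

```bash
python3 -m jog '{"translation":[[-0.14,-0.24,0],[-0.28,-0.48,0],[-0.42,-0.72,0],[-0.56,-0.97,0]],"yaw":[0,0,0,0],"jaw":[0.55,0.55,0.55,0.55]}' && python3 -m jog '{"translation":[[0,-0.25,0],[0,-0.5,0],[0,-0.75,0],[0,-1,0]],"yaw":[0,0,0,0],"jaw":[0.55,0.55,0.55,0.55]}' &&  python3 -m jog '{"translation":[[0,-0.25,0],[0,-0.5,0],[0.05,-0.75,0],[0.1,-0.95,0],[0.1,-0.95,0]],"yaw":[0,0,0,0,0],"jaw":[0.55,0.55,0.55,0.55,0.55]}'; python3 -c "
from h import *
s=ctrl.get_state();print(Ro.from_rotvec(s['tool_rot']).as_matrix().round(3),s['joint_positions'])"
```

```text
time: 1.92
position: [0.4778, 0.2483, 0.405]
tool_rot: [0.098, 3.14, 0.002]
ft_force: [1.8, -0.4, 0.1]
grip_width: 0.451
grip_force: 0.0
time: 2.42
position: [0.4646, 0.0486, 0.4051]
tool_rot: [0.099, 3.139, 0.001]
ft_force: [0.7, 0.7, -0.6]
grip_width: 0.448
grip_force: 0.0
time: 3.05
position: [0.4319, -0.1416, 0.4053]
tool_rot: [0.109, 3.138, 0.0]
ft_force: [0.2, 0.1, 0.8]
grip_width: 0.45
grip_force: 0.0
[[-0.998  0.07   0.001]
 [ 0.07   0.998  0.   ]
 [-0.001  0.    -1.   ]] [-0.33705355 -0.13836508  0.55023238  1.92625273  0.07375866  1.3329545
  1.6928197 ]
```

```bash
python3 -m jog '{"translation":[[0.05,-0.13,0.12],[0.1,-0.26,0.25],[0.14,-0.26,0.4],[0.14,-0.26,0.5],[0.14,-0.26,0.5]],"yaw":[0,0,0,0,0],"jaw":[0.55,0.55,0.55,0.55,0.55]}'; python3 - <<'E'
from h import *
s=ctrl.get_state();im=ctrl.get_image("wrist");cv2.imwrite("pics/w1.png",np.clip(im["pixels"].astype(int)*2,0,255).astype(np.uint8))
R=Ro.from_rotvec(s["tool_rot"]).as_matrix();print(s["position"],s["joint_positions"]);m=np.array(im["mount"]);print(m.round(3),im["fx"],im["cx"],im["cy"])
def wonz(uv,z):
    a=np.array([uv[0]-im["cx"],uv[1]-im["cy"]]);r=np.hypot(*a);th=r/im["fx"]
    d=np.array([*(a/max(r,1e-9)*np.sin(th)),np.cos(th)]);d=R@m[:3,:3]@d;o=s["position"]+R@m[:3,3];return o+d*(z-o[2])/d[2]
p=np.array([.5397,-.2026]);c,q=np.cos(-.0654),np.sin(-.0654);M=np.array([[c,-q],[q,c]])
for k in ctrl.silhouettes("roller",im):
    X=wonz(k["at"],.045);print(k["p"],k["at"],X,M.T@(X[:2]-p))
E
```

```text
time: 3.68
position: [0.4015, -0.1876, 0.3037]
tool_rot: [-0.098, -3.137, -0.001]
ft_force: [-0.1, -0.3, -0.2]
grip_width: 0.454
grip_force: 0.0
[ 0.40151783 -0.18758723  0.30367601] [-0.28336429 -0.07443159  0.64438437  2.08556789  0.04997935  1.11884548
  1.84621673]
[[ 0.001 -0.96  -0.281  0.078]
 [ 1.     0.001  0.001  0.   ]
 [-0.001 -0.281  0.96   0.019]
 [ 0.     0.     0.     1.   ]] 297.3186396354542 254.56792538749127 193.9410924004451
0.8 [97.6, 173.0] [ 0.36464502 -0.32728948  0.045     ] [-0.16653187 -0.13586336]
0.71 [251.5, 232.4] [ 0.42803468 -0.19116864  0.045     ] [-0.11217368  0.00410921]
0.66 [261.8, 76.7] [ 0.29721635 -0.17472336  0.045     ] [-0.2437871   0.01196991]
```

View pics/w1.png

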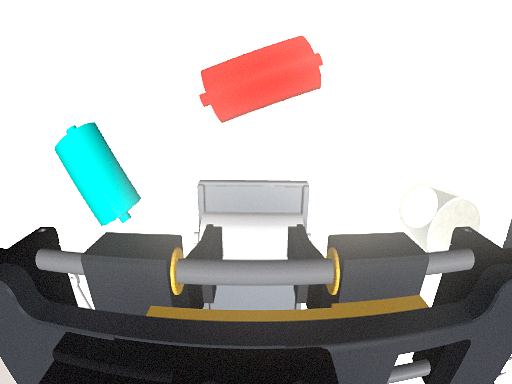

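The wrist view shows the apron between the lip at row 181 (columns 199–308) and the roller's rear edge at about row 213. The fingers are over the lane, and the red (262,77) and turquoise (98,173) look-alikes are clear of it. One more look at the numbers.

```bash
python3 - <<'E'
from h import *
s=ctrl.get_state();im=ctrl.get_image("wrist")
R=Ro.from_rotvec(s["tool_rot"]).as_matrix();m=np.array(im["mount"])
def wonz(uv,z):
    a=np.array([uv[0]-im["cx"],uv[1]-im["cy"]]);r=np.hypot(*a);th=r/im["fx"]
    d=np.array([*(a/max(r,1e-9)*np.sin(th)),np.cos(th)]);d=R@m[:3,:3]@d;o=s["position"]+R@m[:3,3];return o+d*(z-o[2])/d[2]
p=np.array([.5397,-.2026]);c,q=np.cos(-.0654),np.sin(-.0654);M=np.array([[c,-q],[q,c]])
for uv,z in(((199,181),.015),((308,181),.015),((205,213),.04),((303,213),.04)):
    X=wonz(uv,z);print(uv,X.round(4),(M.T@(X[:2]-p)).round(4))
print(R.round(4),"tcp cradle",M.T@(s["position"][:2]-p),"cam",s["position"]+R@m[:3,3])
E
```

```text
(199, 181) [ 0.3881 -0.2398  0.015 ] [-0.1489 -0.047 ]
(308, 181) [ 0.3945 -0.1365  0.015 ] [-0.1492  0.0565]
(205, 213) [ 0.4117 -0.2325  0.04  ] [-0.1258 -0.0382]
(303, 213) [ 0.4171 -0.1456  0.04  ] [-0.1261  0.0489]
[[-9.98e-01  6.26e-02  8.00e-04]
 [ 6.26e-02  9.98e-01 -2.00e-04]
 [-8.00e-04 -1.00e-04 -1.00e+00]] tcp cradle [-0.1380475   0.00521878] cam [ 0.32477925 -0.18317971  0.28612943]
```

```bash
python3 -m jog '{"translation":[[0.05,0,0],[0.05,0,0.1],[0.05,0,0.2],[0.05,0,0.3],[0.05,0,0.4],[0.05,0,0.45],[0.05,0,0.5],[0.05,0,0.5]],"yaw":[0,0,0,0,0,0,0,0],"jaw":[0.55,0.55,0.55,0.55,0.55,0.55,0.55,0.55]}'; python3 - <<'E'
from h import *
s=ctrl.get_state();R=Ro.from_rotvec(s["tool_rot"]).as_matrix()
p=np.array([.5397,-.2026]);c,q=np.cos(-.0654),np.sin(-.0654);M=np.array([[c,-q],[q,c]])
print(s["joint_positions"],R.round(3)[0],M.T@(s["position"][:2]-p),s["position"][2]-ctrl.finger_overhang)
im=ctrl.get_image("side");a=im["pixels"][200:300,220:380];a=np.clip(cv2.resize(a,None,fx=5,fy=5,interpolation=3).astype(int)*2,0,255);cv2.imwrite("pics/s1.png",a)
E
```

```text
time: 4.82
position: [0.3913, -0.1886, 0.2045]
tool_rot: [-0.101, -3.139, -0.0]
ft_force: [-0.3, -0.8, 0.2]
grip_width: 0.447
grip_force: 0.0
[-0.26417942  0.07682475  0.67705288  2.19875952 -0.06204137  0.88450293
  1.95704963] [-0.998  0.065 -0.001] [-0.14901093  0.00430415] 0.022347583555256872[ WARN:0@1.719] global loadsave.cpp:1063 imwrite_ Unsupported depth image for selected encoder is fallbacked to CV_8U.
```

View pics/s1.png

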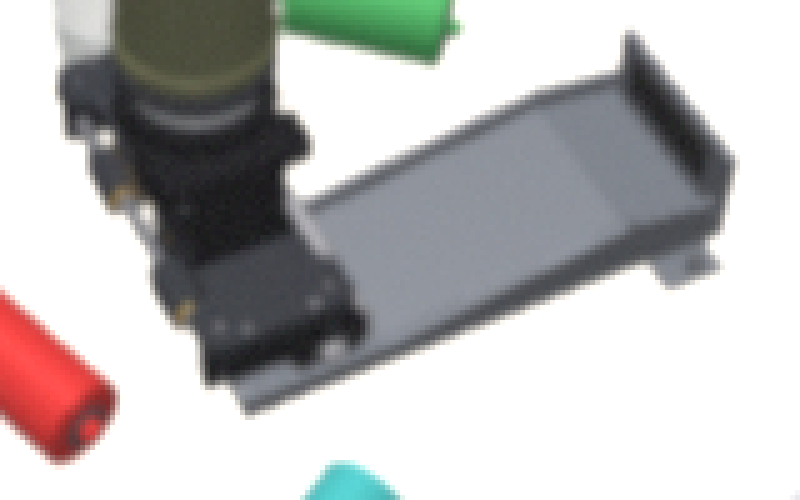

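The side view shows the fingertips just behind the roller inside the lane, with the curbs and look-alikes clear. Starting the slow push.

```bash
cat > st.py <<'E'
from h import *
s=ctrl.get_state();R=Ro.from_rotvec(s["tool_rot"]).as_matrix()
p=np.array([.5397,-.2026]);c,q=np.cos(-.0654),np.sin(-.0654);M=np.array([[c,-q],[q,c]])
print("cr",(M.T@(s["position"][:2]-p)).round(4),"tip",s["position"][2]-.182,"Fcr",M.T@s["ft_force"][:2],s["ft_force"][2],"yaw",R[0,1].round(3))
im=ctrl.get_image("side")
for k in ctrl.silhouettes("roller",im):
    X=onz(im,k["at"],.045);x=M.T@(X[:2]-p)
    if abs(x[1]-.004)<.05 and x[0]>-.2: print("roller",k["at"],k["region"].sum(),x.round(3))
E
python3 -m jog '{"translation":[[-0.012,0,0],[-0.024,0,0],[-0.036,0,0],[-0.048,0,0],[-0.06,0,0],[-0.072,0,0],[-0.084,0,0],[-0.096,0,0]],"yaw":[0,0,0,0,0,0,0,0],"jaw":[0.55,0.55,0.55,0.55,0.55,0.55,0.55,0.55]}'; python3 st.py
```

```text
time: 5.88
position: [0.4108, -0.1899, 0.2047]
tool_rot: [0.101, 3.14, 0.0]
ft_force: [-0.2, 0.5, 0.4]
grip_width: 0.451
grip_force: 0.1
cr [-0.1295  0.0043] tip 0.022723669939316155 Fcr [-0.19717559  0.5321614 ] 0.393854504544856 yaw 0.064
```

```bash
python3 -m jog '{"translation":[[-0.012,0,0],[-0.024,0,0],[-0.036,0,0],[-0.048,0,0],[-0.06,0,0],[-0.072,0,0],[-0.084,0,0],[-0.096,0,0]],"yaw":[0,0,0,0,0,0,0,0],"jaw":[0.55,0.55,0.55,0.55,0.55,0.55,0.55,0.55]}'; python3 st.py
```

```text
time: 6.98
position: [0.4299, -0.1911, 0.2047]
tool_rot: [0.101, 3.14, 0.0]
ft_force: [0.5, 0.8, -0.4]
grip_width: 0.45
grip_force: 0.1
cr [-0.1103  0.0043] tip 0.022744931320839434 Fcr [0.43963763 0.8580945 ] -0.3909567700825886 yaw 0.064
```

```bash
python3 -m jog '{"translation":[[-0.016,0,-0.002],[-0.032,0,-0.005],[-0.048,0,-0.0075],[-0.064,0,-0.01],[-0.08,0,-0.0125],[-0.096,0,-0.015],[-0.112,0,-0.0175],[-0.128,0,-0.02]],"yaw":[0,0,0,0,0,0,0,0],"jaw":[0.55,0.55,0.55,0.55,0.55,0.55,0.55,0.55]}'; python3 st.py
```

```text
time: 8.07
position: [0.4555, -0.1927, 0.2088]
tool_rot: [0.101, 3.14, 0.0]
ft_force: [-1.4, 1.5, 0.4]
grip_width: 0.45
grip_force: 0.9
cr [-0.0846  0.0043] tip 0.02678272652375263 Fcr [-1.52011845  1.35592838] 0.42124596033010375 yaw 0.064
```

```bash
python3 -m jog '{"translation":[[-0.016,0,-0.0025],[-0.032,0,-0.005],[-0.048,0,-0.0075],[-0.064,0,-0.01],[-0.08,0,-0.0125],[-0.096,0,-0.015],[-0.112,0,-0.0175],[-0.128,0,-0.02]],"yaw":[0,0,0,0,0,0,0,0],"jaw":[0.55,0.55,0.55,0.55,0.55,0.55,0.55,0.55]}'; python3 st.py; python3 - <<'E'
from h import *
f=lambda a:np.clip(cv2.resize(a,None,fx=3,fy=3,interpolation=3).astype(int)*2,0,255).astype(np.uint8)
a=f(ctrl.get_image("side")["pixels"][190:300,240:380]);b=f(ctrl.get_image("top")["pixels"][120:245,290:370])
c=np.zeros((375,670,3),np.uint8);c[:330,:420]=a;c[:375,430:]=b;cv2.imwrite("pics/m1.png",c)
E
```

```text
time: 9.18
position: [0.4811, -0.1944, 0.2128]
tool_rot: [0.101, 3.14, 0.0]
ft_force: [-2.0, 0.4, 1.1]
grip_width: 0.448
grip_force: 0.9
cr [-0.059   0.0043] tip 0.030789796833666505 Fcr [-2.05818226  0.27788278] 1.0803747169088291 yaw 0.064
roller [325.9, 245.6] 3308 [ 0.023 -0.033]
```

View pics/m1.png

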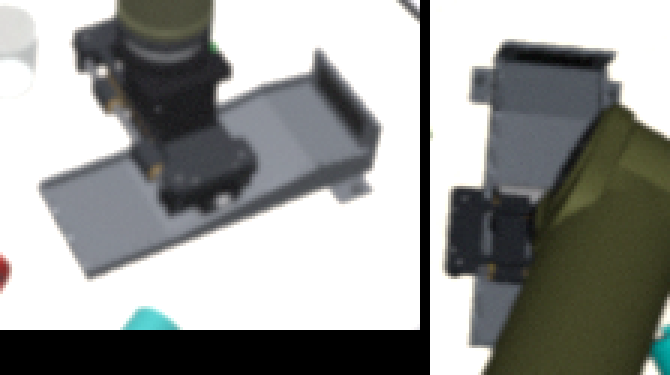

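The roller moves with the fingers on the ramp: its end stub shows just ahead of the fingertips near (222,200), square to the lane. Continuing.

```bash
python3 -m jog '{"translation":[[-0.016,0,-0.0025],[-0.032,0,-0.005],[-0.048,0,-0.0075],[-0.064,0,-0.01],[-0.08,0,-0.0125],[-0.096,0,-0.015],[-0.112,0,-0.0175],[-0.128,0,-0.02]],"yaw":[0,0,0,0,0,0,0,0],"jaw":[0.55,0.55,0.55,0.55,0.55,0.55,0.55,0.55]}' && python3 -m jog '{"translation":[[-0.016,0,-0.0025],[-0.032,0,-0.005],[-0.048,0,-0.0075],[-0.064,0,-0.01],[-0.08,0,-0.0125],[-0.096,0,-0.015],[-0.112,0,-0.0175],[-0.128,0,-0.02]],"yaw":[0,0,0,0,0,0,0,0],"jaw":[0.55,0.55,0.55,0.55,0.55,0.55,0.55,0.55]}'; python3 st.py
```

```text
time: 10.38
position: [0.5066, -0.1961, 0.2168]
tool_rot: [0.101, 3.14, 0.0]
ft_force: [-2.8, -0.1, 0.7]
grip_width: 0.451
grip_force: 0.9
time: 11.38
position: [0.5322, -0.1977, 0.2208]
tool_rot: [0.101, 3.14, 0.0]
ft_force: [-1.9, -0.0, 1.0]
grip_width: 0.452
grip_force: 0.9
cr [-0.0079  0.0044] tip 0.038785092238500574 Fcr [-1.88022709 -0.15827227] 0.9810842167224043 yaw 0.064
roller [330.4, 248.3] 62 [ 0.029 -0.045]
```

```bash
python3 -m jog '{"translation":[[-0.016,0,-0.0025],[-0.032,0,-0.005],[-0.048,0,-0.0075],[-0.064,0,-0.01],[-0.08,0,-0.0125],[-0.096,0,-0.015],[-0.112,0,-0.0175],[-0.128,0,-0.02]],"yaw":[0,0,0,0,0,0,0,0],"jaw":[0.55,0.55,0.55,0.55,0.55,0.55,0.55,0.55]}' && python3 -m jog '{"translation":[[-0.013,0,-0.002],[-0.026,0,-0.004],[-0.039,0,-0.006],[-0.052,0,-0.008],[-0.065,0,-0.01],[-0.078,0,-0.01],[-0.091,0,-0.01],[-0.104,0,-0.01]],"yaw":[0,0,0,0,0,0,0,0],"jaw":[0.55,0.55,0.55,0.55,0.55,0.55,0.55,0.55]}'; python3 st.py
```

```text
time: 12.48
position: [0.5577, -0.1994, 0.2248]
tool_rot: [0.101, 3.14, 0.0]
ft_force: [-1.3, 0.7, 0.5]
grip_width: 0.449
grip_force: 0.9
time: 13.48
position: [0.5788, -0.2006, 0.2268]
tool_rot: [0.101, 3.139, -0.0]
ft_force: [0.0, 0.8, 0.4]
grip_width: 0.448
grip_force: 0.0
cr [0.0389 0.0046] tip 0.04483265765265529 Fcr [-0.02885757  0.84280526] 0.36650330870455616 yaw 0.064
roller [344.5, 238.4] 66 [ 0.078 -0.033]
```

```bash
python3 -m jog '{"translation":[[-0.01,0,0],[-0.02,0,0],[-0.03,0,0],[-0.04,0,0],[-0.05,0,0],[-0.05,0,0]],"yaw":[0,0,0,0,0,0],"jaw":[0.55,0.55,0.55,0.55,0.55,0.55]}'; python3 st.py; python3 - <<'E'
from h import *
a=ctrl.get_image("side")["pixels"][190:270,280:380];cv2.imwrite("pics/m2.png",np.clip(cv2.resize(a,None,fx=6,fy=6,interpolation=3).astype(int)*2,0,255).astype(np.uint8))
E
```

```text
time: 14.32
position: [0.5884, -0.2013, 0.2267]
tool_rot: [0.101, 3.14, -0.0]
ft_force: [0.3, -0.3, 0.3]
grip_width: 0.448
grip_force: 0.0
cr [0.0485 0.0044] tip 0.04474680683160254 Fcr [ 0.29137638 -0.33112009] 0.31391024996753847 yaw 0.064
roller [350.8, 237.3] 52 [ 0.095 -0.037]
```

View pics/m2.png

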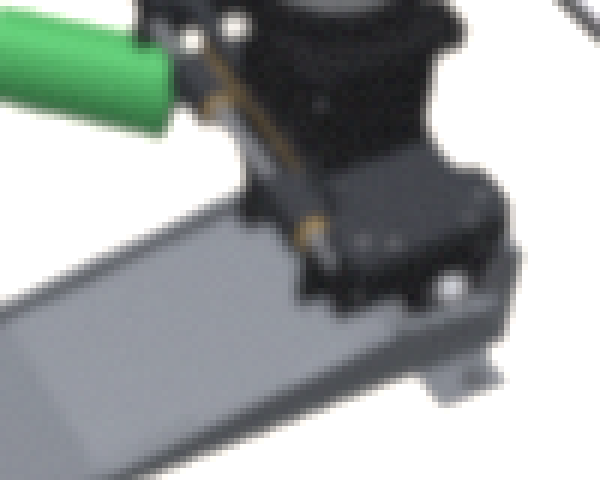

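The stub at crop (452,287), cradle x of about 95 mm, is at the stop and the fingers feel no load. Now I back off and rise.

```bash
python3 -m jog '{"translation":[[0.05,0,0],[0.12,0,0],[0.2,0,-0.05],[0.25,0,-0.2],[0.25,0,-0.45],[0.25,0,-0.7],[0.25,0,-0.9],[0.25,0,-0.9]],"yaw":[0,0,0,0,0,0,0,0],"jaw":[0.55,0.55,0.55,0.55,0.55,0.55,0.55,0.55]}' && python3 -m jog '{"translation":[[0.15,0.2,0],[0.2,0.5,0],[0.2,0.75,0],[0.2,0.95,0],[0.2,0.95,0]],"yaw":[0,0,0,0,0],"jaw":[0.55,0.55,0.55,0.55,0.55]}'; python3 st.py; python3 - <<'E'
from h import *
f=lambda a,k:np.clip(cv2.resize(a,None,fx=k,fy=k,interpolation=3).astype(int)*2,0,255).astype(np.uint8)
a=f(ctrl.get_image("side")["pixels"][100:330,180:410],2);b=f(ctrl.get_image("top")["pixels"][120:245,290:370],4)
c=np.zeros((500,790,3),np.uint8);c[:460,:460]=a;c[:500,470:]=b;cv2.imwrite("pics/m3.png",c)
E
```

```text
time: 15.48
position: [0.538, -0.1991, 0.4103]
tool_rot: [0.102, 3.133, -0.0]
ft_force: [0.4, 0.1, -0.4]
grip_width: 0.45
grip_force: 0.0
time: 16.1
position: [0.5097, -0.0022, 0.4052]
tool_rot: [-0.09, -3.138, -0.001]
ft_force: [1.3, -0.4, -0.3]
grip_width: 0.451
grip_force: 0.0
cr [-0.043  0.198] tip 0.22323037185326627 Fcr [ 1.3455452 -0.262632 ] -0.28684881391572037 yaw 0.058
roller [345.1, 222.9] 694 [0.108 0.012]
```

View pics/m3.png

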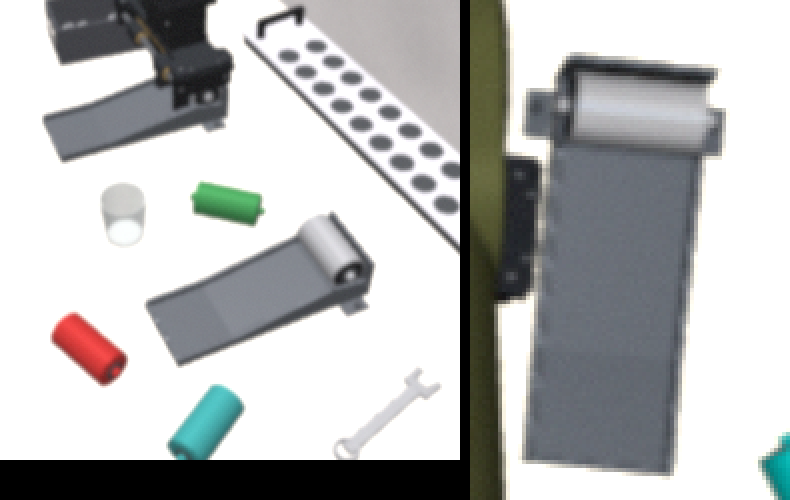

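The roller lies square against the stop in both views, at (334,248) in the side crop. Everything else is where it was and the arm is clear, so I'm handing it in.

```bash
python3 -c "
from bench import ctrl
print(ctrl.close_job())"
```

```text
the job is handed in; nothing more can be done
None
```

The roller was pushed up the ramp and over the crest, lies home against the stop, and the job was handed in at about 16 s with the arm clear and nothing else disturbed in the pictures; no verdict was returned.

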